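Retune the antenna tuner to another band

TASK

Set the antenna tuner to its third band: pull the band selector out against its spring, turn it two notches clockwise and let it drop fully home in the third notch. Then push the lever of the coarse outer knob clockwise and stop with the needle still one to three scale divisions short of the cursor, and close that last gap with the fine inner knob, so that the needle ends on the cursor. Leave the cursor where it is set, and do not disturb the things lying around.

Things in the scene. Friction and masses are not known exactly. Their poses are not given: they have to be found in the camera images.
- tuner: Antenna tuner: grey sloping desk console, 440 mm wide (y), 290 deep (x), 50 high in front, 159 at the back. Origin: centre of its underside; front along -x, left +y. The panel normal is (-0.375, 0, 0.927) in this frame, up-slope is (0.927, 0, 0.375). All knobs turn about the normal; clockwise as seen looking at the panel. Dial on the left half, band selector and flat meter on the right
- selector_grip (a point): Middle of the band selector's bar grip, on its axis, 40 mm above the panel when home. Black bar 62 long, 16 wide, 15 to 55 mm above the panel, on a skirt of radius 30. Frame: x along the bar to its nose and white line, y across it, z outward along the normal. A steel index plate round it (7 high, radius 37) has four notches 36 degrees apart for a 6 mm round-ended pin under the nose
- band_turn (a joint): angle of the band selector in rad, growing clockwise: first notch 0 (where it starts), second 0.628, third 1.257, fourth 1.885. The pin has about 0.04 rad of play in a notch. It cannot turn while home
- band_pull (a joint): How far the selector is pulled out along the panel's normal, in m: 0 fully home, 0.010 at its stop. It turns freely only when out by 0.0065 or more; a spring pulls it back with 6 N when home, 11 N when fully out. Let go over a notch it drops home by itself; let go between notches it stays out on a tooth (at about 0.006)
- lever_tip (a point): Point on the coarse knob's lever, 75 mm from the dial's axis, 23 mm above the panel. Lever: black radial bar 12 wide, 36 to 102 mm from the axis, 15 to 31 above the panel, round end 16 across, on the black coarse knob (84 across, 12 to 30 above the panel). Frame: -x outward along the lever, z along the normal; clockwise moves it along its +y. Pushing here takes 2 to 3 N; it stays where it is left
- coarse (a joint): angle of the coarse knob and lever in rad, growing clockwise, 0 to 2.5. It carries the needle and the fine knob round with it
- fine_grip (a point): Middle of the fine knob: knurled aluminium cylinder 40 mm across, 34 to 70 mm above the panel, on the dial's axis above the coarse knob. This point is on the axis, 55 mm above the panel, z along the panel's normal. Light to turn (0.03 N m), about a fifth of the coarse knob's torque
- fine (a joint): angle of the fine knob relative to the coarse knob in rad, growing clockwise, 0 to 6.2. Eight turns of it move the needle by one turn relative to the coarse knob, in the same sense, so the needle stands at coarse + fine / 8
- needle_tip (a point): tip of the dial's needle (thin black pointer under the coarse knob, pointing away from the lever): 85 mm from the dial's axis, 7.5 mm above the panel. Frame: x outward along the needle, z along the panel's normal. Divisions are engraved every 8 degrees (12 mm at the tip) over the upper part of the dial
- cursor_mark (a point): The cursor's mark: 85 mm from the dial's axis, 7.5 mm above the panel; the needle is on the cursor when needle_tip and this point coincide. The cursor is a small aluminium block (16 by 20, 17 mm high) on the dial's rim, 96 to 116 mm from the axis, two prongs inward. Frame: x outward, z along the normal, +y counter-clockwise: a needle short of the cursor has positive y here
- cursor (a joint): angle of the cursor in rad, growing clockwise; the needle is on it when coarse + fine / 8 equals this angle. It is held only by friction: leave it alone
- mouse: black computer mouse, 91 by 62 by 34 mm, in front of the tuner; bystander. Origin: centre of its underside
- handheld: black handheld radio lying flat, 115 by 58 by 32 mm, with a 110 mm rod aerial; in front of the tuner; bystander. Origin: under the middle of its case
- pen_mug: white mug, 80 mm across and 92 mm high, pens standing up to 150 mm; left of the tuner; bystander. Origin: centre of its underside
- multimeter: multimeter lying flat, 150 by 78 by 46 mm; right of the tuner; bystander. Origin: centre of its underside
- desk_mic: desk microphone, foot 100 mm across, 160 mm high; bystander. Origin: centre of its foot
- phones: headphones lying flat, 182 by 172 by 30 mm; bystander. Origin: between the ear cups
- screwdriver: screwdriver with a red handle, some 200 mm long, lying on the desk right of the tuner; bystander. Origin: under its middle

How it is judged (in metres and radians):
On the way, in this order (a step that is already met when the one before it is completed fails the run):
1. the band selector is home in the third notch (value of joint band_turn between 1.187 and 1.327 rad and value of joint band_pull below 0.0015 m), for 0.2 s.
2. the coarse knob has come to rest with the needle one to three divisions short of the cursor, the fine knob not yet used (below 0.75 rad; it starts below 0.6) (y of needle_tip in the frame of cursor_mark between 0.009 and 0.038 m and velocity of joint coarse between -0.03 and 0.03 rad/s and value of joint fine below 0.75 rad), for 0.3 s.
At the end, for the whole second after the job is handed in: The band selector is home (out by less than 1.5 mm) in the third notch (1.257 rad, within 0.07), the needle stands on the cursor within 2.5 mm at the tip, the last gap having been closed with the fine knob (fine above 0.95 rad), and the cursor has not been moved (3 mm) (all of step 1 and y of needle_tip in the frame of cursor_mark between -0.0025 and 0.0025 m and value of joint fine above 0.95 rad and distance of cursor_mark from where it was at the start of the episode below 0.003 m); the robot touches nothing.
It fails at once if the cursor is shifted by more than 4 mm (distance of cursor_mark from where it was at the start of the episode above 0.004 m).
It fails at once if a thing lying around is pushed by more than 30 mm (distance of any of mouse, handheld, pen_mug, multimeter, desk_mic, phones, screwdriver from where it was at the start of the episode above 0.03 m).
It fails at once if the mug or the microphone is tipped (angle between any of pen_mug, desk_mic's own z axis and vertical above 0.4 rad).
It also fails if it takes over 69 s, if anything falls off the work surface, if the arm or the gripper's body presses on something with over 40 N, if the wrist force passes 120 N, or if a joint passes its speed limit or range.

ROBOT

A 6-joint arm with a two-finger parallel gripper is mounted at the origin on the work surface. World frame = base frame: x ahead of the robot, y to its left, z up, the work surface at z = 0. Lengths are in mm, angles in degrees, forces in N, time in s.
With the tool pointing down it reaches from about 300 to 850 mm from the base axis. Payload 4.2 kg.
Tool frame: the origin (TCP) lies at the very end of the fingers, on their centre line; the grasp point (between the pads) lies 19 mm behind it; z points along the fingers, y is the line along which they close (so a half turn about z gives the same grasp; the last joint's range is limited). The gripper opens to 91 mm and grips with 3 to 60 N. Pads are 32 mm wide; open, the fingers measure 118 mm over their backs; the gripper's body (76 mm by 178 mm) begins 60 mm behind the grasp point.
Start: joints at [74.828, 18.312, 89.639, -0, 72.044, -1.146], TCP at [139.36, 557.873, 213.976] pointing down, gripper open.
Joint ranges: [-177.97, 177.97], [-48.28, 115.42], [12.27, 149.76], [-77.06, 257.06], [2.81, 150.46], [-146.56, 146.56]. Speed limits (degrees/s): [147.25, 147.25, 180, 180, 180, 180].

INTERFACE

Orientations are given as [roll, pitch, yaw] about the fixed x, y, z axes, in that order (R = Rz(yaw) Ry(pitch) Rx(roll)).
In Python, from workcell import env, eyes gives the robot as it stands.
- The arm moves only by the tool send_rows, never from a script. Its argument "targets" is text: rows parted by semicolons, each of 7 numbers parted by spaces: the shift along the tool's x, y, z in m, then the turn, a rotation vector about the tool's x, y, z in degrees, then the opening in per cent of the stroke, from 0 (shut) to 100 (fully open). A call has 1 to 12 rows; each row is the pose to reach, as a shift and turn from the pose commanded when the call began, along the tool's axes at that moment; what a row does not reach only later rows make up. A row lasts 1/12 s, in which the tool goes at most 41.7 mm and 7.16 degrees, less where a joint would pass 70% of its speed; a pose out of reach is approached as far as the arm can. A call with a gripper value outside its range is refused whole. The fingers move at their own pace and stop on an object; "grip_force" is the grip in N (left out, the last holds). Time passes only in rows, so rows that repeat a pose let the fingers close. It gives the time, the measured TCP pose, the force, the opening and the grip force at its end, in the units of the state.
- env.state(): the state, without advancing time (a new reading comes with each control period).
- eyes.grab_frame(name): name is "scene" or "side" or "wrist"; returns a dict with "image" (420x560x3 uint8, blue, green, red), "fovy" (degrees; the focal length in pixels is half the picture's height over the tangent of half this angle, whatever the lens; pixels are square), "cx", "cy" (the principal point, pixels), "eye" and "attitude" of the camera in the world. Camera axes: x right, y up, looking along -z (the intrinsics and any distortion apply to the point x, -y, -z); pixel columns grow to the right and rows downward; lengths in mm; the calibration is good to about 2 mm. A picture is of the moment at which its call begins. There is no depth.
- env.job_done(): hands the job in; it is judged then, once.
The state is a dict: "time_s": time; "qpos": joint angles; "qvel": joint speeds; "effort": joint torques, N m; "ee_pos": TCP position; "ee_rot": TCP orientation; "force": force on the tool from outside, world axes, zero at the start; "torque": the same for the moment, N m; "gripper_width": finger opening in mm; "gripper_force": force on a finger pad.
Only numpy, scipy, OpenCV 4.12 (cv2) and the standard library are available. Lean on these libraries where they do the work, as an engineer would, in place of code of your own. Each camera call takes 0.05 s, during which the arm holds its last target. There are 200 camera calls.

## Working session

There is one attempt and no reset: what is moved stays moved. The work goes in short steps, Python scripts to look and compute and a tool call to move; the robot and the scene stay as the last step left them, time stands still between calls to the robot, and variables do not carry over. Pictures are saved under pics/ and viewed, at most 10 in all, crops included, and the job is handed in when it is done.

Besides the shell and the picture viewer there is one more tool, called after ">>>" by a JSON object that holds its "fn" and its "kwargs", one argument or row to a line. send_rows: Moves the arm, as the interface text tells. Its arguments: {"type":"object","properties":{"targets":{"type":"string"},"grip_force":{"type":"number"}},"required":["targets"]}

```bash
ls; mkdir -p pics
python3 - <<'E'
from workcell import env, eyes
import cv2
s=env.state();print({k:s[k] for k in('time_s','ee_pos','ee_rot','gripper_width','force')})
for n in('scene','side','wrist'):
    f=eyes.grab_frame(n);cv2.imwrite(f'pics/{n}0.png',f['image']);print(n,{k:f[k] for k in f if k!='image'})
E
```

```text
pics
{'time_s': 0.0, 'ee_pos': array([139.21578659, 557.38144861, 213.10797817]), 'ee_rot': array([-1.79897673e+02, -8.61320364e-04,  1.65976110e+02]), 'gripper_width': 91.20596742423825, 'force': array([0.40908134, 0.40614927, 0.33028563])}
scene {'fovy': 56.81775821482614, 'cx': 272.67437109897315, 'cy': 212.04936007742998, 'eye': array([1169.24387362,   61.32911339,  798.1753157 ]), 'attitude': array([42.29873964,  0.93170758, 89.42884387])}
side {'fovy': 49.07158436973823, 'cx': 284.3148335170868, 'cy': 211.12033409556113, 'eye': array([ 278.87478193, -806.52234432,  883.17107072]), 'attitude': array([ 49.71242538,  -0.7193012 , -18.03322881])}
wrist {'fovy': 68.55073366870364, 'cx': 275.2997008588995, 'cy': 209.4874596803919, 'eye': array([ 65.3424169 , 576.3434925 , 384.92367295]), 'attitude': array([-15.83984981,   0.09726903,  75.9763694 ])}
```

View pics/scene0.png

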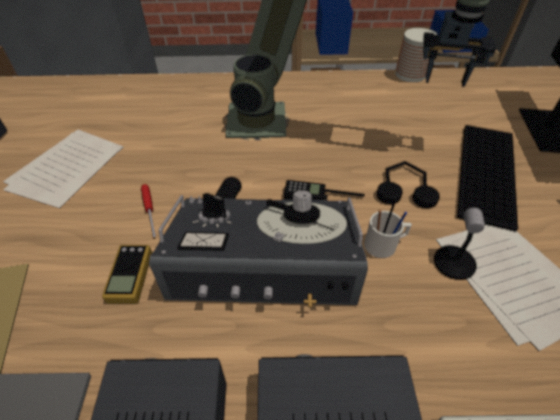

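View pics/side0.png

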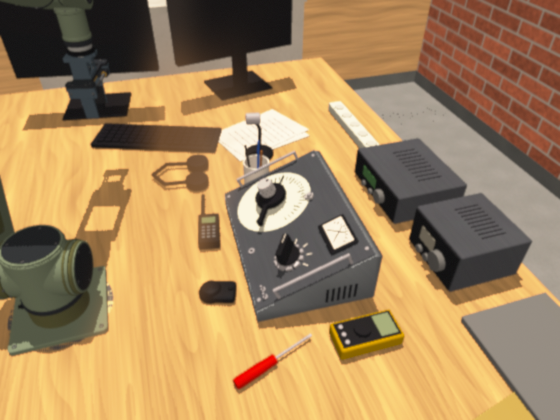

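The scene view shows the tuner: selector at about (213,208), dial centre near (302,208). The side view has the selector at (288,250), fine knob (267,187), lever (263,215), and cursor (309,196). Next I triangulate the dial and the tuner edges roughly.

```bash
cat > h.py <<'E'
import numpy as np, cv2
from scipy.spatial.transform import Rotation as R
def rot(a): return R.from_euler('xyz',a,degrees=True).as_matrix()
def ray(f,u,v):
    fl=210/np.tan(np.radians(f['fovy']/2))
    d=rot(f['attitude'])@np.array([(u-f['cx'])/fl,-(v-f['cy'])/fl,-1.]);return np.array(f['eye']),d/np.linalg.norm(d)
def proj(f,p):
    fl=210/np.tan(np.radians(f['fovy']/2))
    c=rot(f['attitude']).T@(np.array(p)-f['eye']);return f['cx']+fl*c[0]/-c[2],f['cy']-fl*c[1]/-c[2]
def tri(rs):
    A=sum(np.eye(3)-np.outer(d,d) for o,d in rs);b=sum((np.eye(3)-np.outer(d,d))@o for o,d in rs)
    p=np.linalg.solve(A,b);return p,[np.linalg.norm(np.cross(p-o,d)) for o,d in rs]
def plane(r,p0,n):
    o,d=r;return o+d*(n@(p0-o))/(n@d)
E
python3 - <<'E'
from workcell import env, eyes
from h import *
F={n:eyes.grab_frame(n) for n in('scene','side')}
rs=[]
for n,(a,b,c,d) in {'scene':(250,195,352,250),'side':(225,165,320,240)}.items():
    im=F[n]['image'][b:d,a:c].astype(int)
    m=((im.min(2)>150)&(im[...,2]-im[...,0]<80)).astype(np.uint8)
    nc,l,st,ce=cv2.connectedComponentsWithStats(m);k=1+st[1:,4].argmax()
    pts=cv2.convexHull(np.argwhere(l==k)[:,::-1].astype(np.int32)).astype(np.float32)
    e=cv2.fitEllipse(pts);print(n,e[0][0]+a,e[0][1]+b,e[1],e[2],st[k]);rs.append(ray(F[n],e[0][0]+a,e[0][1]+b))
p,r=tri(rs);print('dial',p,r)
for nm,a,b in(('fine top',(303,196),(265,183)),('sel top',(209,199),(287,236)),('meter',(204,241),(339,233))):
    print(nm,*tri([ray(F['scene'],*a),ray(F['side'],*b)]))
A=cv2.resize(F['scene']['image'][180:310,150:370],None,fx=3.5,fy=3.5,interpolation=cv2.INTER_CUBIC)
cv2.imwrite('pics/c1.png',A)
B=cv2.resize(F['side']['image'][145:315,220:380],None,fx=3.5,fy=3.5,interpolation=cv2.INTER_CUBIC);cv2.imwrite('pics/c2.png',B)
E
```

```text
Traceback (most recent call last):
cv2.error: OpenCV(4.12.0) /io/opencv/modules/imgproc/src/shapedescr.cpp:361: error: (-201:Incorrect size of input array) There should be at least 5 points to fit the ellipse in function 'fitEllipseNoDirect'
```

Run:
```python
from workcell import env, eyes
from h import *
F={n:eyes.grab_frame(n) for n in('scene','side')}
rs=[]
for n,(a,b,c,d) in {'scene':(250,195,352,250),'side':(225,165,320,240)}.items():
    im=F[n]['image'][b:d,a:c]; hsv=cv2.cvtColor(im,cv2.COLOR_BGR2HSV)
    m=((hsv[...,2]>130)&(hsv[...,1]<100)).astype(np.uint8)
    nc,l,st,ce=cv2.connectedComponentsWithStats(m);k=1+st[1:,4].argmax()
    pts=cv2.convexHull(np.argwhere(l==k)[:,::-1].astype(np.int32)).astype(np.float32)
    print(im.reshape(-1,3).max(0),st[k])
    e=cv2.fitEllipse(pts);print(n,e[0][0]+a,e[0][1]+b,e[1],e[2]);rs.append(ray(F[n],e[0][0]+a,e[0][1]+b))
p,r=tri(rs);print('dial',p,r)
for nm,a,b in(('fine top',(303,196),(265,183)),('sel top',(209,199),(287,236)),('meter',(204,241),(339,233))):
    print(nm,*tri([ray(F['scene'],*a),ray(F['side'],*b)]))
A=cv2.resize(F['scene']['image'][180:310,150:370],None,fx=3.5,fy=3.5,interpolation=cv2.INTER_CUBIC)
cv2.imwrite('pics/c1.png',A)
B=cv2.resize(F['side']['image'][145:315,220:380],None,fx=3.5,fy=3.5,interpolation=cv2.INTER_CUBIC);cv2.imwrite('pics/c2.png',B)
```

```text
[151 166 170] [   8    9   88   39 1751]
scene 301.62866973876953 222.3021697998047 (39.97330856323242, 88.260009765625) 92.10122680664062
[227 247 251] [  12    7   77   60 2740]
side 273.95008087158203 201.6703109741211 (52.93918991088867, 80.97784423828125) 62.698646545410156
dial [562.31251483 124.86780125  92.13635929] [np.float64(0.6866075259108457), np.float64(0.6866075259109833)]
fine top [538.98583363 127.1626478  158.62170657] [np.float64(0.18964680288928923), np.float64(0.18964680288939664)]
sel top [534.30481733 -86.80012235 156.49935593] [np.float64(6.181891493737717), np.float64(6.181891493737809)]
meter [655.46213597 -92.32128363 143.87568652] [np.float64(1.6869355211182158), np.float64(1.6869355211182486)]
```

View pics/c2.png

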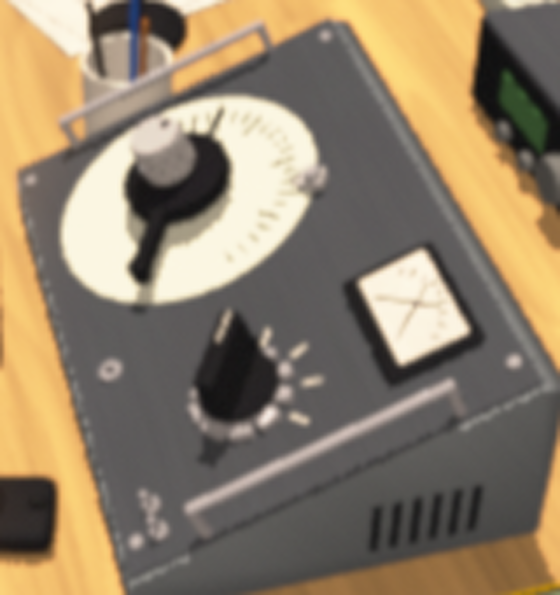

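The side crop clearly shows the four panel screws, at crop pixels (326,35), (29,180), (137,542) and (515,361). The needle is at the upper left (218,120), the cursor at (313,178), the lever at (145,270), and the selector nose at (225,320). I'll get the tuner yaw from the screws and plan a wrist view.

```bash
cat >> h.py <<'E'
def frame(psi):
    Z=R.from_euler('z',psi,degrees=True).as_matrix()
    return Z@np.array([[.927,0,-.375],[0,1,0],[.375,0,.927]])  # cols: up-slope, left, normal
def toolR(P,a):
    """tool z=-normal; tool x is turned a deg clockwise from 'left'"""
    u,l,n=P.T; a=np.radians(a); x=l*np.cos(a)+u*np.sin(a); z=-n
    return np.column_stack([x,np.cross(z,x),z])
def go(s,p,Rt):
    R0=rot(s['ee_rot']); d=R0.T@(np.array(p)-s['ee_pos'])/1000
    v=R.from_matrix(R0.T@Rt).as_rotvec(degrees=True)
    return np.round(d,4),np.round(v,2)
E
python3 - <<'E'
from workcell import env, eyes
from h import *
f=eyes.grab_frame('side'); psi=0; c=np.array([562.3,124.9,92.1])
for i in range(5):
    P=frame(psi)
    q=[plane(ray(f,220+(u+.5)/3.5,145+(v+.5)/3.5),c,P[:,2]) for u,v in((29,180),(326,35),(137,542),(515,361))]
    e=q[1]-q[0]+q[3]-q[2]; g=q[0]-q[2]+q[1]-q[3]
    psi=np.degrees(np.arctan2(-g[0],g[1])); psi2=np.degrees(np.arctan2(e[1],e[0]))
print(psi,psi2); print(np.array(q)); m=np.mean(q,0);print(m,(np.array(q)-m)@P)
psi=(psi+psi2)/2
s=env.state(); P=frame(psi)
p=np.array([560,20,98])+140*P[:,2]; print(p,*go(s,p,toolR(P,0)))
E
```

```text
-2.547829766676638 -2.6892831121727676
[[ 458.71532325  237.16192576   48.21979154]
 [ 711.9513922   224.57230344  150.78669124]
 [ 441.91836907 -154.94002505   48.48147985]
 [ 693.91776632 -166.0819914   150.52257384]]
[576.62571271  35.17805319  99.50263412] [[-1.36747956e+02  1.96543662e+02  5.39981172e-15]
 [ 1.36751195e+02  1.95221737e+02  4.03611707e-15]
 [-1.36050153e+02 -1.95917367e+02  7.45612854e-14]
 [ 1.36046914e+02 -1.95848031e+02 -4.13646500e-14]]
[507.55481915  22.39854247 227.78      ] [-0.487  -0.4302 -0.0139] [-18.45 -15.09  77.56]
```

>>> {"fn": "send_rows", "kwargs": {
  "targets": "-0.24 -0.22 -0.02 -9 -7.5 39 100;-0.24 -0.22 -0.02 -9 -7.5 39 100;-0.24 -0.22 -0.02 -9 -7.5 39 100;-0.24 -0.22 -0.02 -9 -7.5 39 100;-0.24 -0.22 -0.02 -9 -7.5 39 100;-0.24 -0.22 -0.02 -9 -7.5 39 100;-0.24 -0.22 -0.02 -9 -7.5 39 100;-0.24 -0.22 -0.02 -9 -7.5 39 100;-0.24 -0.22 -0.02 -9 -7.5 39 100;-0.24 -0.22 -0.02 -9 -7.5 39 100"
}}

```text
time_s: 1.23
ee_pos: [319.7, 285.0, 234.4]
ee_rot: [169.1, 3.9, 126.2]
force: [-1.2, 0.3, -0.8]
gripper_width: 91.6
gripper_force: 0.0
```

Run:
```python
from workcell import env, eyes
from h import *
s=env.state(); P=frame(-2.6);print(s['ee_pos'],s['qpos'],s['time_s'])
p=np.array([560,20,98])+140*P[:,2]; print(p,*go(s,p,toolR(P,0)))
```

```text
[319.67209434 284.98494476 234.41214302] [ 44.36120894  -1.34069544 111.69239947  -6.20163301  59.54954158
  10.45729696] 1.2333
[507.55404509  22.38155688 227.78      ] [-0.3217 -0.0088  0.0275] [-9.4  -7.38 38.31]
```

>>> {"fn": "send_rows", "kwargs": {
  "targets": "-0.322 -0.009 0.027 -9.4 -7.4 38.3 100;-0.322 -0.009 0.027 -9.4 -7.4 38.3 100;-0.322 -0.009 0.027 -9.4 -7.4 38.3 100;-0.322 -0.009 0.027 -9.4 -7.4 38.3 100;-0.322 -0.009 0.027 -9.4 -7.4 38.3 100;-0.322 -0.009 0.027 -9.4 -7.4 38.3 100;-0.322 -0.009 0.027 -9.4 -7.4 38.3 100;-0.322 -0.009 0.027 -9.4 -7.4 38.3 100;-0.322 -0.009 0.027 -9.4 -7.4 38.3 100;-0.322 -0.009 0.027 -9.4 -7.4 38.3 100;-0.322 -0.009 0.027 -9.4 -7.4 38.3 100;-0.322 -0.009 0.027 -9.4 -7.4 38.3 100"
}}

```text
time_s: 2.23
ee_pos: [507.4, 25.8, 227.7]
ee_rot: [158.0, 0.1, 87.8]
force: [-0.1, -0.5, 0.3]
gripper_width: 91.4
gripper_force: 0.0
```

Run:
```python
from workcell import env, eyes
from h import *
s=env.state(); print(s['ee_pos'],s['ee_rot'],s['qpos'])
f=eyes.grab_frame('wrist'); np.save('w1.npy',f,allow_pickle=True)
cv2.imwrite('pics/w1.png',cv2.resize(f['image'],(784,588),interpolation=cv2.INTER_CUBIC)); print(f['eye'],f['attitude'])
```

```text
[507.35862878  25.78093209 227.70899614] [1.58043697e+02 6.73352209e-02 8.78048134e+01] [  2.91340879   1.21071066 112.83758202  -2.83090306  44.11448778
   6.74806583]
[447.70453513 105.69656919 386.93586533] [-15.96389931 -21.89895159  -2.16747708]
```

View pics/w1.png

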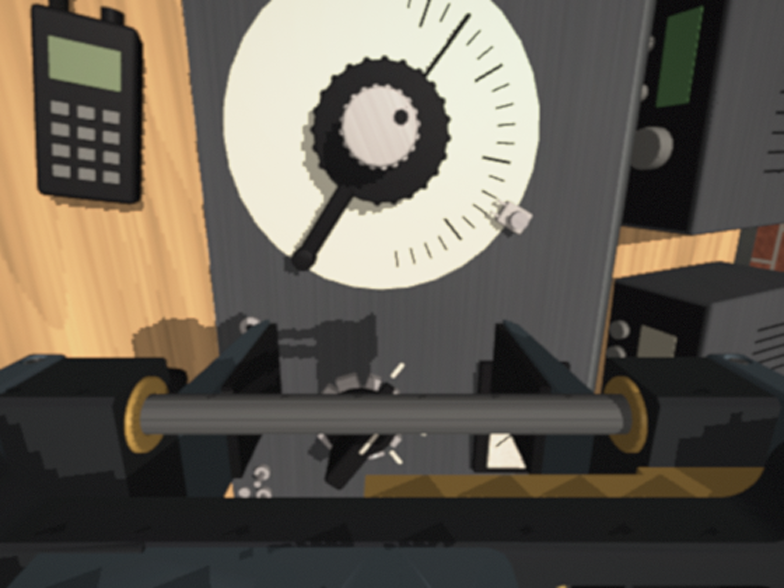

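The wrist view shows the dial clearly. Fine knob top is at (381,126), needle tip (468,15), cursor block (513,217), and lever round end (304,259). The selector is half hidden behind the gripper. Next I compute the dial axis and angles.

Run:
```python
from workcell import env, eyes
from h import *
f=np.load('w1.npy',allow_pickle=True).item(); P=frame(-2.6); n=P[:,2]
im=f['image']; hsv=cv2.cvtColor(im,cv2.COLOR_BGR2HSV)
m=((hsv[...,2]>170)&(hsv[...,1]<60)).astype(np.uint8);m[215:]=0
m[:,:150]=0;m[:,400:]=0
nc,l,st,ce=cv2.connectedComponentsWithStats(m);k=1+st[1:,4].argmax();print(st[k])
h=cv2.convexHull(np.argwhere(l==k)[:,::-1].astype(np.int32))[:,0].astype(np.float32)
# cast contour onto nominal plane, fit circle there
c0=np.array([562.3,124.9,92.1])
ct=max(cv2.findContours((l==k).astype(np.uint8),0,cv2.CHAIN_APPROX_NONE)[0],key=len)[:,0]
hs={tuple(x) for x in h.astype(int)}
pts=np.array([x for x in ct if cv2.pointPolygonTest(h[:,None],tuple(map(float,x)),True)<1.5 and x[1]>3])
def fit(c0):
    q=np.array([plane(ray(f,*x),c0,n)-c0 for x in pts])@P
    A=np.c_[2*q[:,:2],np.ones(len(q))];s=np.linalg.lstsq(A,(q[:,:2]**2).sum(1),rcond=None)[0]
    r=np.sqrt(s[2]+s[0]**2+s[1]**2);return c0+P[:,:2]@s[:2],r,np.std(np.linalg.norm(q[:,:2]-s[:2],axis=1)-r)
c,r,e=fit(c0);print('dial',c,r,e,len(pts))
# depth from knob top
o,dk=ray(f,381/1.4,126/1.4); dd=c-o
# o + t*dk = o + s*dd + 70n
sol=np.linalg.lstsq(np.c_[dk,-dd],70*n,rcond=None)[0]; print('scale',sol[1], 'centre by depth',o+sol[1]*dd)
def ang(u,v,h,c):
    q=(plane(ray(f,u/1.4,v/1.4),c+h*n,n)-c)@P;return np.round(q,1),np.degrees(np.arctan2(-q[1],q[0])),np.hypot(q[0],q[1])
for nm,u,v,h in(('top',381,126,70),('needle',468,15,7.5),('curs',515,217,17),('lever',304,259,31)):
    print(nm,*ang(u,v,h,c))
```

```text
[  160     0   225   207 28669]
dial [564.0287483  122.8422314   92.83637347] 108.46229606931993 2.3242585726338705 425
scale 0.8961560529051618 centre by depth [551.94918287 121.06175816 123.37682554]
top [ 0.2  0.8 70. ] -74.05164464430966 0.8253189767825031
needle [53.8 72.4  7.5] -53.35718858708298 90.17263407692742
curs [ 91.7 -52.   17. ] 29.564897507503165 105.37274955634014
lever [-51.6 -79.5  31. ] 122.98524746232232 94.81339113940403
```

>>> {"fn": "send_rows", "kwargs": {
  "targets": "-0.2 0 0 0 0 0 100;-0.2 0 0 0 0 0 100;-0.2 0 0 0 0 0 100;-0.2 0 0 0 0 0 100;-0.2 0 0 0 0 0 100;-0.2 0 0 0 0 0 100;-0.2 0 0 0 0 0 100;-0.2 0 0 0 0 0 100"
}}

```text
time_s: 2.95
ee_pos: [499.6, -174.3, 228.2]
ee_rot: [158.0, 0.0, 87.7]
force: [-0.2, 0.6, -0.6]
gripper_width: 91.3
gripper_force: 0.0
```

Run:
```python
from workcell import env, eyes
from h import *
s=env.state(); print(s['ee_pos'],s['ee_rot'],s['qpos'])
f=eyes.grab_frame('wrist'); np.save('w2.npy',f,allow_pickle=True)
cv2.imwrite('pics/w2.png',cv2.resize(f['image'],(784,588),interpolation=cv2.INTER_CUBIC))
```

```text
[ 499.58319178 -174.33233084  228.16421744] [1.58027504e+02 4.60023370e-02 8.77324807e+01] [-25.93071397   3.7819031  110.02289022  11.88959623  46.51816153
 -30.37397535]
```

View pics/w2.png

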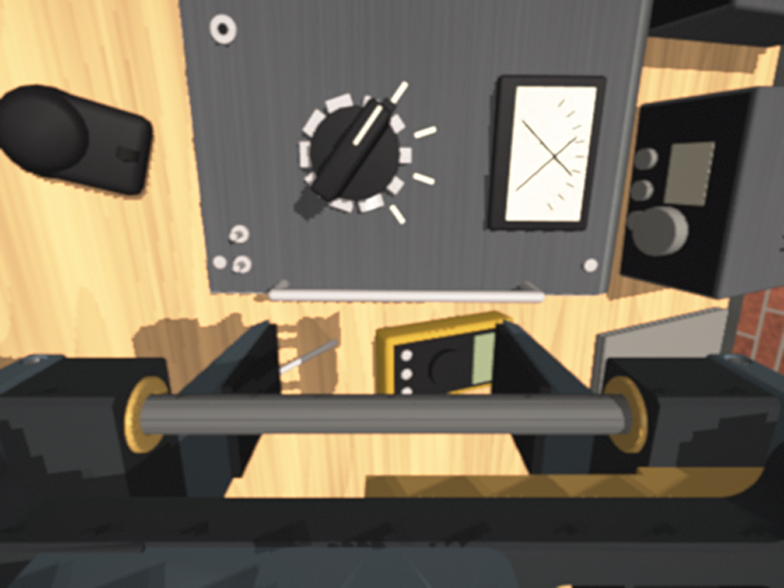

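The selector is clear here. Its index plate is centred at about (355,154), the bar nose is at (386,102), the tail at (325,192), and the white line runs from (357,143) to (381,108).

Run:
```python
from workcell import env, eyes
from h import *
f=np.load('w2.npy',allow_pickle=True).item(); P=frame(-2.6); n=P[:,2]
c=np.array([564.,122.8,92.8])
hsv=cv2.cvtColor(f['image'],cv2.COLOR_BGR2HSV)
m=((hsv[...,2]>130)&(hsv[...,1]<80)).astype(np.uint8)
Y,X=np.indices(m.shape); d=np.hypot(X-355/1.4,Y-154/1.4); m[(d>62/1.4)|(d<42/1.4)]=0
pts=np.argwhere(m)[:,::-1].astype(np.float32); (cx,cy),r=cv2.minEnclosingCircle(pts); e=cv2.fitEllipse(cv2.convexHull(pts))
print(cx*1.4,cy*1.4,r*1.4,np.array(e[0])*1.4,np.array(e[1])*.7)
def pan(u,v,h): return (plane(ray(f,u/1.4,v/1.4),c+h*n,n)-c)@P
print('plate',pan(e[0][0]*1.4,e[0][1]*1.4,7))
no,ta=pan(386,102,55),pan(325,192,55); print('bar',no,ta,(no+ta)/2,np.degrees(np.arctan2(*(no-ta)[[1,0]])))
a,b=pan(381,108,55),pan(357,143,55);print('line',np.degrees(np.arctan2(*(a-b)[[1,0]])))
print('screws',pan(220,262,0),pan(590,265,0))
g=pan(355,154,7)
for t in((404,84),(434,129),(433,182),(404,223)): q=pan(*t,0)-g;print(np.degrees(np.arctan2(q[1],q[0])))
```

```text
358.4 151.89999999999998 61.5882080078125 [357.02198181 152.93756714] [58.17075729 61.06050034]
plate [ -15.24424419 -210.77709302    6.999678  ]
bar [   4.37784471 -185.45385164   54.99747   ] [ -31.27997991 -234.6339991    54.99747   ] [ -13.4510676  -210.04392537   54.99747   ] 54.056194645026466
line 53.71651700634645
screws [-1.18902437e+02 -2.88541002e+02 -7.47375867e-15] [ 1.57241996e+02 -2.89138543e+02  1.83980475e-14]
53.84888431868113
17.3878550295482
-18.57990683971707
-53.908000373432735
```

Run:
```python
from h import *
f1,f2=[np.load(f'w{i}.npy',allow_pickle=True).item() for i in(1,2)]
P=frame(-2.6);c=np.array([564.,122.8,92.8])
for a,b in(((250,325),(223,29)),((397,370),(400,91))):
    p,r=tri([ray(f1,a[0]/1.4,a[1]/1.4),ray(f2,b[0]/1.4,b[1]/1.4)]);print(p,r,(p-c)@P)
```

```text
[463.16134324  -8.83694298  60.74893242] [np.float64(0.08873136930225205), np.float64(0.08873136930232912)] [ -99.86482708 -136.07577472    5.82493735]
[565.53093427 -49.4268121  104.65097732] [np.float64(0.3442392317200356), np.float64(0.34423923171982757)] [  13.10422569 -171.98006887    7.48257556]
```

```bash
cat > m.py <<'E'
from h import *
f1,f2=[np.load(f'w{i}.npy',allow_pickle=True).item() for i in(1,2)]
P=frame(-2.6); n=P[:,2]; c0=np.array([564.,122.8,92.8])+4.7*n
C=plane(ray(f1,381/1.4,126/1.4),c0+70*n,n)-70*n       # dial axis on panel
S=(plane(ray(f2,357/1.4,153/1.4),c0+7*n,n)-7*n + plane(ray(f2,355.5/1.4,147/1.4),c0+55*n,n)-55*n)/2
def W(c,u,l,h): return c+P@np.array([u,l,h])
E
python3 - <<'E'
from workcell import env
from m import *
s=env.state()
a=plane(ray(f2,357/1.4,153/1.4),c0+7*n,n)-7*n; print('C',C,'S',S,(S-C)@P,(a-S)@P)
def ang(u,v,h):
    q=(plane(ray(f1,u/1.4,v/1.4),C+h*n,n)-C)@P;return np.degrees(np.arctan2(-q[1],q[0])),np.hypot(q[0],q[1])
for nm,u,v,h in(('needle',468,15,7.5),('curs',515,217,17),('lever',304,259,31)): print(nm,*ang(u,v,h))
print(go(s,W(S,0,0,90),toolR(P,36)))
E
```

```text
C [562.55681401 123.26187196  97.27819765] S [539.91738474 -86.62967409  91.98094204] [-1.41253651e+01 -2.10702470e+02 -1.40078680e-14] [-1.15311835e+00 -6.90362168e-01  3.15472210e-14]
needle -53.21125124312044 88.11006869417494
curs 29.965719443863016 103.87058123606937
lever 122.86436880049366 93.98734169987682
(array([ 0.089 , -0.0168,  0.05  ]), array([-0.08, -0.08, 36.39]))
```

>>> {"fn": "send_rows", "kwargs": {
  "targets": "0.089 -0.017 0.03 0 0 36 100;0.089 -0.017 0.03 0 0 36 100;0.089 -0.017 0.03 0 0 36 100;0.089 -0.017 0.05 0 0 36 100;0.089 -0.017 0.05 0 0 36 100;0.089 -0.017 0.05 0 0 36 100;0.089 -0.017 0.05 0 0 36 100;0.089 -0.017 0.05 0 0 36 100"
}}

```text
time_s: 3.67
ee_pos: [506.3, -85.3, 175.6]
ee_rot: [161.8, -12.6, 54.0]
force: [0.3, -0.6, -0.6]
gripper_width: 90.8
gripper_force: 0.0
```

Run:
```python
from workcell import env,eyes
from m import *
s=env.state(); print(s['qpos'],(s['ee_pos']-S)@P)
print(go(s,W(S,0,0,21),toolR(P,36)))
f=eyes.grab_frame('wrist');cv2.imwrite('pics/w3.png',f['image'])
```

```text
[-13.57776493   4.76482788 117.39243267   7.04536055  36.41700724
  19.58815641] [ 0.17677756 -0.20362434 90.11028822]
(array([-0.    , -0.0002,  0.0691]), array([-0.06, -0.06,  0.54]))
```

View pics/w3.png

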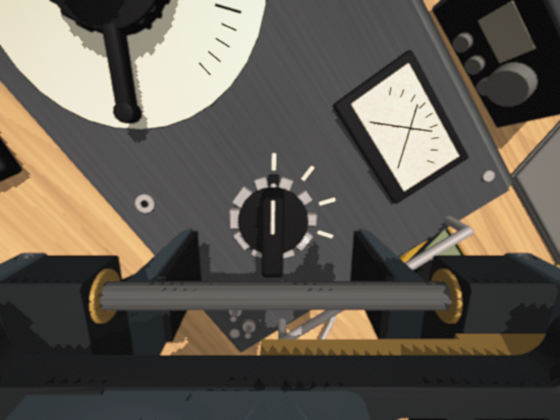

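The bar stands upright and centred between the fingers, at column 273. I'll descend and grip.

>>> {"fn": "send_rows", "kwargs": {
  "targets": "0 0 0.03 0 0 0.5 100;0 0 0.05 0 0 0.5 100;0 0 0.062 0 0 0.5 100;0 0 0.069 0 0 0.5 100;0 0 0.069 0 0 0.5 50;0 0 0.069 0 0 0.5 0;0 0 0.069 0 0 0.5 0;0 0 0.069 0 0 0.5 0;0 0 0.069 0 0 0.5 0;0 0 0.069 0 0 0.5 0;0 0 0.069 0 0 0.5 0;0 0 0.069 0 0 0.5 0",
  "grip_force": 35
}}

```text
time_s: 4.72
ee_pos: [532.2, -88.2, 111.7]
ee_rot: [161.9, -12.8, 53.2]
force: [-0.0, 0.7, -0.3]
gripper_width: 40.7
gripper_force: 0.0
```

>>> {"fn": "send_rows", "kwargs": {
  "targets": "0 0 0 0 0 0 0;0 0 0 0 0 0 0;0 0 0 0 0 0 0;0 0 0 0 0 0 0;0 0 0 0 0 0 0;0 0 0 0 0 0 0;0 0 0 0 0 0 0;0 0 0 0 0 0 0"
}}

```text
time_s: 5.38
ee_pos: [529.9, -86.6, 110.3]
ee_rot: [162.3, -12.8, 53.2]
force: [-4.3, 5.2, 2.2]
gripper_width: 15.9
gripper_force: 35.0
```

>>> {"fn": "send_rows", "kwargs": {
  "targets": "0 -0.003 0 0 0 0 0;0 -0.003 0 0 0 0 0;0 -0.003 -0.004 0 0 0 0;0 -0.003 -0.007 0 0 0 0;0 -0.003 -0.0095 0 0 0 0;0 -0.003 -0.0095 0 0 0 0;0 -0.003 -0.0095 0 0 0 0"
}}

```text
time_s: 5.97
ee_pos: [526.3, -86.3, 119.0]
ee_rot: [162.0, -12.8, 53.2]
force: [5.8, -2.3, -10.1]
gripper_width: 15.8
gripper_force: 35.0
```

Run:
```python
from workcell import env
from m import *
s=env.state(); print((s['ee_pos']-S)@P, s['force']@P, s['qpos'], rot(s['ee_rot']).T@toolR(P,36))
```

```text
[-2.52748145 -0.23981128 30.12816919] [  1.67796896  -1.99828671 -11.59584882] [-12.98241202  10.67053261 120.1386751    8.32974997  27.80620435
  19.19621892] [[ 9.99984572e-01  3.83592004e-03  4.97345440e-04]
 [-3.83649720e-03  9.99961208e-01  9.85836977e-04]
 [-4.93567260e-04 -9.87729833e-04  9.99976390e-01]]
```

>>> {"fn": "send_rows", "kwargs": {
  "targets": "0 0 0 0 0 6 0;0 0 0 0 0 13 0;0 0 0 0 0 20 0;0 0 0 0 0 27 0;0 0 0 0 0 34 0;0 0 0 0 0 41 0;0 0 0 0 0 48 0;0 0 0 0 0 55 0;0 0 0 0 0 62 0;0 0 0 0 0 68 0;0 0 0 0 0 72 0;0 0 0 0 0 72 0"
}}

```text
time_s: 6.97
ee_pos: [526.7, -87.9, 119.1]
ee_rot: [-172.9, -20.9, -22.2]
force: [3.5, -9.9, -9.8]
gripper_width: 15.8
gripper_force: 35.0
```

Run:
```python
from workcell import env
from m import *
s=env.state(); print((s['ee_pos']-S)@P, s['force']@P, s['qpos'], R.from_matrix(rot(s['ee_rot']).T@toolR(P,108)).as_rotvec(degrees=True))
```

```text
[-1.98855588 -1.90685024 30.0886346 ] [-9.27734202e-03 -9.76413302e+00 -1.06107253e+01] [-13.08416297  10.68959455 120.11185163   8.13387313  27.70976871
  91.33814518] [ 0.13393788 -0.0551418  -0.28112686]
```

>>> {"fn": "send_rows", "kwargs": {
  "targets": "0 0 0.003 0 0 0 0;0 0 0.006 0 0 0 0;0 0 0.009 0 0 0 0;0 0 0.009 0 0 0 0;0 0 0.009 0 0 0 0"
}}

```text
time_s: 7.38
ee_pos: [530.1, -88.1, 111.0]
ee_rot: [-172.9, -20.9, -22.1]
force: [1.5, -11.5, -6.9]
gripper_width: 15.7
gripper_force: 35.0
```

Run:
```python
from workcell import env
from m import *
s=env.state(); print((s['ee_pos']-S)@P, s['force']@P)
```

```text
[-1.94175604 -1.91605023 21.27935266] [ -0.74197825 -11.39223886  -7.19585371]
```

>>> {"fn": "send_rows", "kwargs": {
  "targets": "0 0 0 0 0 0 30;0 0 0 0 0 0 100;0 0 0 0 0 0 100;0 0 0 0 0 0 100;0 0 0 0 0 0 100;0 0 0 0 0 0 100;0 0 -0.03 0 0 0 100;0 0 -0.07 0 0 0 100;0 0 -0.1 0 0 0 100;0 0 -0.1 0 0 0 100"
}}

```text
time_s: 8.22
ee_pos: [494.3, -85.1, 210.2]
ee_rot: [-172.7, -21.5, -22.2]
force: [-0.0, -0.1, -0.5]
gripper_width: 79.5
gripper_force: 0.0
```

Run:
```python
from workcell import env,eyes
from m import *
s=env.state(); print((s['ee_pos']-S)@P, s['force'])
f=eyes.grab_frame('wrist');cv2.imwrite('pics/w4.png',f['image'][60:300])
# plan: lever at 123deg cw from up; pushing tool: closed, tool x tangent? 
for a in (0,90,-90): print(a,go(s,W(C,0,0,120),toolR(P,a))[1])
```

```text
[  2.0603702   -0.54955097 126.68156479] [-0.01771484 -0.07433073 -0.54105172]
0 [   0.53   -0.53 -108.18]
90 [ -0.    -0.64 -18.18]
-90 [ -0.92   0.   161.81]
```

View pics/w4.png

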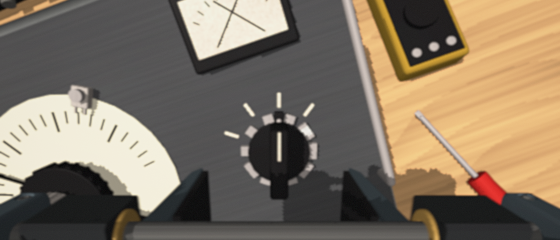

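The bar points at the third tick (279,100). Next is the lever: I'll move beside it on its counter-clockwise side with the fingers closed.

Run:
```python
from workcell import env,eyes
from m import *
s=env.state(); t=np.radians(100)
print(go(s,W(C,78*np.cos(t),-78*np.sin(t),105),toolR(P,59)))
```

```text
(array([-0.0419, -0.1276,  0.0193]), array([  0.11,  -0.41, -49.2 ]))
```

>>> {"fn": "send_rows", "kwargs": {
  "targets": "-0.042 -0.128 0.019 0 0 -49 0;-0.042 -0.128 0.019 0 0 -49 0;-0.042 -0.128 0.019 0 0 -49 0;-0.042 -0.128 0.019 0 0 -49 0;-0.042 -0.128 0.019 0 0 -49 0;-0.042 -0.128 0.019 0 0 -49 0;-0.042 -0.128 0.019 0 0 -49 0;-0.042 -0.128 0.019 0 0 -49 0;-0.042 -0.128 0.019 0 0 -49 0"
}}

```text
time_s: 9.02
ee_pos: [505.3, 49.8, 185.0]
ee_rot: [168.4, -18.7, 30.0]
force: [-0.4, 0.4, 0.6]
gripper_width: 29.3
gripper_force: 0.0
```

Run:
```python
from workcell import env,eyes
from m import *
s=env.state(); t=np.radians(100)
print(go(s,W(C,78*np.cos(t),-78*np.sin(t),60),toolR(P,10)))
```

```text
(array([0.0027, 0.0026, 0.0415]), array([ -0.13,   0.07, -49.36]))
```

>>> {"fn": "send_rows", "kwargs": {
  "targets": "0.003 0.003 0 0 0 -49 0;0.003 0.003 0 0 0 -49 0;0.003 0.003 0 0 0 -49 0;0.003 0.003 0.01 0 0 -49 0;0.003 0.003 0.02 0 0 -49 0;0.003 0.003 0.03 0 0 -49 0;0.003 0.003 0.042 0 0 -49 0;0.003 0.003 0.042 0 0 -49 0;0.003 0.003 0.042 0 0 -49 0"
}}

```text
time_s: 9.77
ee_pos: [524.8, 47.6, 147.9]
ee_rot: [158.5, -3.9, 77.7]
force: [0.4, 0.0, -0.1]
gripper_width: 0.5
gripper_force: 0.0
```

Run:
```python
from workcell import env,eyes
from m import *
s=env.state(); t=np.radians(100)
print(go(s,W(C,78*np.cos(t),-78*np.sin(t),16),toolR(P,10)),s['qpos'])
f=eyes.grab_frame('wrist');cv2.imwrite('pics/w5.png',f['image'])
```

```text
(array([ 0.0004, -0.0007,  0.0438]), array([-0.14,  0.03, -0.48])) [  5.9518083    7.95473529 118.31837247  -5.97304221  32.20776655
  23.48331283]
```

View pics/w5.png

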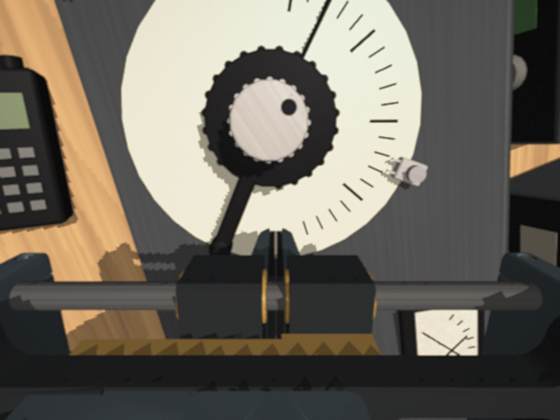

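The fingers sit right of the lever (lever end at (220,243), fingers at (275,235)) and are clear of it and of the cursor (408,172). I'll descend, then push along the arc.

>>> {"fn": "send_rows", "kwargs": {
  "targets": "0 0 0.02 0 0 0 0;0 0 0.035 0 0 0 0;0 0 0.044 0 0 0 0;0 0 0.044 0 0 0 0"
}}

```text
time_s: 10.15
ee_pos: [541.3, 46.9, 106.8]
ee_rot: [158.5, -3.8, 77.8]
force: [-0.5, -0.2, 1.1]
gripper_width: 0.4
gripper_force: 0.0
```

>>> {"fn": "send_rows", "kwargs": {
  "targets": "0.0003 -0.0068 0 0 0 5 0;0.0012 -0.0135 0 0 0 10 0;0.0027 -0.0202 0 0 0 15 0;0.0047 -0.0267 0 0 0 20 0;0.0073 -0.033 0 0 0 25 0;0.0105 -0.039 0 0 0 30 0;0.0141 -0.0447 0 0 0 35 0;0.0182 -0.0501 0 0 0 40 0;0.0228 -0.0552 0 0 0 45 0;0.0279 -0.0598 0 0 0 50 0;0.0279 -0.0598 0 0 0 50 0"
}}

```text
time_s: 11.07
ee_pos: [492.5, 87.3, 88.2]
ee_rot: [168.7, -18.9, 29.0]
force: [-1.8, -3.5, -0.1]
gripper_width: 0.6
gripper_force: 1.1
```

Run:
```python
from workcell import env,eyes
from m import *
s=env.state(); q=(s['ee_pos']-C)@P; print(q,np.degrees(np.arctan2(-q[1],q[0])),np.hypot(*q[:2]),s['force']@P,s['qpos'])
f=eyes.grab_frame('wrist');np.save('w6.npy',f,allow_pickle=True);cv2.imwrite('pics/w6.png',cv2.resize(f['image'][:260],None,fx=1.4,fy=1.4))
```

```text
[-66.7979794  -39.14352138  17.19425828] 149.629757690843 77.42212421922473 [-1.50680052 -3.6123007   0.53633648] [ 12.48669805  10.93338018 126.00408214 -14.80209071  22.47611511
  88.07711336]
```

View pics/w6.png

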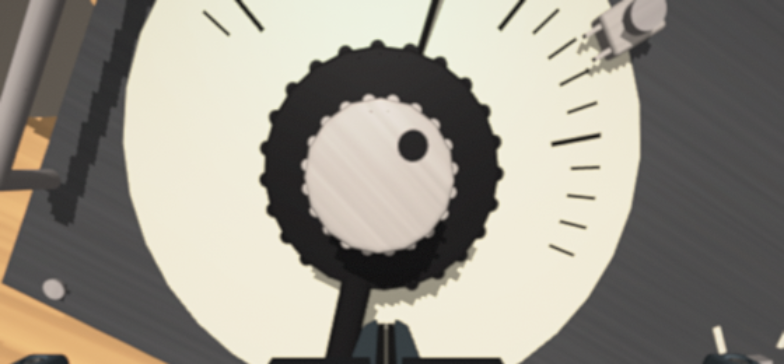

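The needle passes through (430,25) and the cursor is at (630,25). I'll measure the needle angle with a radial darkness profile inside the tick ring.

```bash
cat > g.py <<'E'
from m import *
def prof(f,h,r0,r1,t0,t1):
    g=cv2.cvtColor(f['image'],cv2.COLOR_BGR2GRAY).astype(np.float32); T=np.arange(t0,t1,.25); o=[]
    for t in np.radians(T):
        v=[]
        for r in np.arange(r0,r1,2.):
            x,y=proj(f,W(C,r*np.cos(t),-r*np.sin(t),h)); 
            if 2<x<557 and 2<y<230: v.append(cv2.getRectSubPix(g,(1,1),(float(x),float(y)))[0,0])
        o.append(np.mean(v) if len(v)>2 else 255)
    return T,np.array(o)
def needle(f,h=7.5,r0=50,r1=72,t0=-75,t1=60):
    T,o=prof(f,h,r0,r1,t0,t1); o=np.minimum(o,np.median(o)); w=np.median(o)-o; k=w.argmax(); m=abs(T-T[k])<3
    return (T[m]*w[m]).sum()/w[m].sum(), w[k], T[w>.6*w[k]]
E
python3 - <<'E'
from workcell import env,eyes
from g import *
for nm in('w1','w6'):
    f=np.load(nm+'.npy',allow_pickle=True).item(); print(nm,needle(f))
q=(plane(ray(f,630/1.4,27/1.4),C+17*n,n)-C)@P;print('cursor',np.degrees(np.arctan2(-q[1],q[0])),np.hypot(*q[:2]))
for p in((640,24),(618,32)):
    q=(plane(ray(f,p[0]/1.4,p[1]/1.4),C+17*n,n)-C)@P;print(np.degrees(np.arctan2(-q[1],q[0])),np.hypot(*q[:2]))
print('knob',(plane(ray(f,380/1.4,175/1.4),C+70*n,n)-C)@P)
E
```

```text
w1 (np.float64(-53.6004192737623), np.float32(184.78766), array([-54.5 , -54.25, -54.  , -53.75, -53.5 , -53.25, -53.  , -52.75,
       -52.5 ]))
w6 (np.float64(-11.55479898669486), np.float32(209.60861), array([-12.75, -12.5 , -12.25, -12.  , -11.75, -11.5 , -11.25, -11.  ,
       -10.75, -10.5 ]))
cursor 30.78853370427434 100.44258556911728
31.255726156022757 103.82281607060405
30.42635423868385 96.21852501387404
knob [ 0.15524889 -0.15002516 69.99678   ]
```

>>> {"fn": "send_rows", "kwargs": {
  "targets": "0.0004 -0.008 0 0 0 6 0;0.0017 -0.016 0 0 0 12 0;0.0038 -0.0238 0 0 0 18 0;0.0067 -0.0313 0 0 0 24 0;0.0084 -0.0347 0 0 0 27 0;0.0097 -0.0373 0 0 0 29 0;0.0097 -0.0373 0 0 0 29 0;0.0097 -0.0373 0 0 0 29 0"
}}

```text
time_s: 11.78
ee_pos: [485.7, 124.7, 84.3]
ee_rot: [179.6, -22.0, -1.6]
force: [-0.7, -1.6, 0.5]
gripper_width: 0.7
gripper_force: 1.0
```

Run:
```python
from workcell import env,eyes
from g import *
s=env.state(); q=(s['ee_pos']-C)@P; print(q,np.degrees(np.arctan2(-q[1],q[0])),s['force']@P,s['qpos'])
f=eyes.grab_frame('wrist'); print(needle(f))
T,o=prof(f,17,99,112,15,45);print(np.c_[T,o][::4].round(0).tolist())
```

```text
[-76.14705358  -2.09992773  16.78281494] 178.42033928089722 [-0.34733771 -1.58774284  0.70574188] [ 18.17554797  11.65189029 125.8306876  -19.80953853  23.060518
 126.83263969]
(np.float64(19.39496714651596), np.float32(213.58885), array([18.  , 18.25, 18.5 , 18.75, 19.  , 19.25, 19.5 , 19.75, 20.  ,
       20.25, 20.5 ]))
[[15.0, 255.0], [16.0, 255.0], [17.0, 255.0], [18.0, 255.0], [19.0, 255.0], [20.0, 255.0], [21.0, 255.0], [22.0, 255.0], [23.0, 255.0], [24.0, 255.0], [25.0, 255.0], [26.0, 255.0], [27.0, 255.0], [28.0, 255.0], [29.0, 255.0], [30.0, 255.0], [31.0, 255.0], [32.0, 255.0], [33.0, 255.0], [34.0, 255.0], [35.0, 255.0], [36.0, 255.0], [37.0, 255.0], [38.0, 255.0], [39.0, 255.0], [40.0, 255.0], [41.0, 255.0], [42.0, 255.0], [43.0, 255.0], [44.0, 255.0]]
```

Needle is at 19.4° and the cursor near 30.5°, so the gap is about 16 mm, inside the window. I'll back off and lift.

>>> {"fn": "send_rows", "kwargs": {
  "targets": "0 0.006 0 0 0 0 0;0 0.008 0 0 0 0 0;0 0.008 -0.03 0 0 -6 0;0 0.008 -0.07 0 0 -13 100;0 0.008 -0.1 0 0 -20 100;0 0.008 -0.1 0 0 -27 100;0 0.008 -0.1 0 0 -34 100;0 0.008 -0.1 0 0 -41 100;0 0.008 -0.1 0 0 -48 100;0 0.008 -0.1 0 0 -55 100;0 0.008 -0.1 0 0 -59 100;0 0.008 -0.1 0 0 -59 100"
}}

```text
time_s: 12.83
ee_pos: [448.7, 118.5, 177.3]
ee_rot: [160.7, -10.9, 59.1]
force: [-0.5, 0.3, -0.7]
gripper_width: 57.5
gripper_force: 0.0
```

Run:
```python
from workcell import env,eyes
from g import *
s=env.state(); q=(s['ee_pos']-C)@P; print(q)
f=eyes.grab_frame('wrist'); print(needle(f)); cv2.imwrite('pics/w7.png',f['image'])
T,o=prof(f,17,98,114,10,50);print(np.c_[T,o][::4].round(0).tolist())
print(go(s,W(C,0,0,105),toolR(P,-30)))
```

```text
[-75.25922182  -9.95265348 116.71719068]
(np.float64(19.66721115292975), np.float32(197.34372), array([18.25, 18.5 , 18.75, 19.  , 19.25, 19.5 , 19.75, 20.  , 20.25,
       20.5 , 20.75]))
[[10.0, 88.0], [11.0, 88.0], [12.0, 86.0], [13.0, 86.0], [14.0, 85.0], [15.0, 84.0], [16.0, 84.0], [17.0, 84.0], [18.0, 85.0], [19.0, 85.0], [20.0, 86.0], [21.0, 87.0], [22.0, 87.0], [23.0, 87.0], [24.0, 85.0], [25.0, 111.0], [26.0, 180.0], [27.0, 166.0], [28.0, 157.0], [29.0, 162.0], [30.0, 164.0], [31.0, 154.0], [32.0, 150.0], [33.0, 146.0], [34.0, 104.0], [35.0, 69.0], [36.0, 76.0], [37.0, 85.0], [38.0, 86.0], [39.0, 85.0], [40.0, 86.0], [41.0, 86.0], [42.0, 86.0], [43.0, 86.0], [44.0, 87.0], [45.0, 88.0], [46.0, 87.0], [47.0, 87.0], [48.0, 86.0], [49.0, 85.0]]
(array([0.0464, 0.0601, 0.0118]), array([ 6.000e-02, -6.000e-02, -6.017e+01]))
```

>>> {"fn": "send_rows", "kwargs": {
  "targets": "0.046 0.06 0.012 0 0 -60 100;0.046 0.06 0.012 0 0 -60 100;0.046 0.06 0.012 0 0 -60 100;0.046 0.06 0.012 0 0 -60 100;0.046 0.06 0.012 0 0 -60 100;0.046 0.06 0.012 0 0 -60 100;0.046 0.06 0.012 0 0 -60 100;0.046 0.06 0.012 0 0 -60 100;0.046 0.06 0.012 0 0 -60 100;0.046 0.06 0.012 0 0 -60 100;0.046 0.06 0.012 0 0 -60 100"
}}

```text
time_s: 13.8
ee_pos: [522.7, 124.7, 193.9]
ee_rot: [160.6, 10.7, 115.2]
force: [0.2, 0.4, 0.0]
gripper_width: 91.4
gripper_force: 0.0
```

Run:
```python
from workcell import env,eyes
from g import *
s=env.state(); print((s['ee_pos']-C)@P,s['qpos'])
f=eyes.grab_frame('wrist'); cv2.imwrite('pics/w8.png',f['image'])
print(go(s,W(C,0,0,40),toolR(P,-30)))
```

```text
[ -0.70206229  -0.38673914 104.50132527] [ 16.58539407   6.27420371 112.61229192 -10.85376886  40.70100268
  -3.47829012]
(array([-0.    ,  0.0008,  0.0645]), array([ 0.02, -0.02, -0.37]))
```

>>> {"fn": "send_rows", "kwargs": {
  "targets": "0 0.001 0.03 0 0 0 100;0 0.001 0.05 0 0 0 100;0 0.001 0.0645 0 0 0 100;0 0.001 0.0645 0 0 0 100;0 0.001 0.0645 0 0 0 44;0 0.001 0.0645 0 0 0 30;0 0.001 0.0645 0 0 0 30;0 0.001 0.0645 0 0 0 30;0 0.001 0.0645 0 0 0 30;0 0.001 0.0645 0 0 0 30;0 0.001 0.0645 0 0 0 30;0 0.001 0.0645 0 0 0 30",
  "grip_force": 12
}}

```text
time_s: 14.85
ee_pos: [546.2, 123.5, 133.9]
ee_rot: [160.9, 10.7, 115.4]
force: [-7.1, -3.8, 3.1]
gripper_width: 41.0
gripper_force: 3.0
```

Run:
```python
from workcell import env,eyes
from g import *
s=env.state(); print((s['ee_pos']-C)@P,s['force']@P, s['gripper_width'],s['gripper_force'])
f=eyes.grab_frame('wrist'); print(needle(f)); cv2.imwrite('pics/w9.png',f['image'])
```

```text
[-1.4179496  -0.47970364 40.04657114] [-5.26908812 -4.07685667  5.46875659] 40.950217081689274 2.9514815658330917
(np.float64(-71.76890289693802), np.float64(32.91893005371094), array([-73.  , -72.75, -72.5 , -72.25, -72.  , -71.75, -71.5 , -71.25,
       -71.  , -70.75]))
```

>>> {"fn": "send_rows", "kwargs": {
  "targets": "0 -0.001 0 0 0 0 30;0 -0.001 0 0 0 0 30;0 -0.001 0 0 0 7 30;0 -0.001 0 0 0 14 30;0 -0.001 0 0 0 21 30;0 -0.001 0 0 0 28 30;0 -0.001 0 0 0 35 30;0 -0.001 0 0 0 42 30;0 -0.001 0 0 0 49 30;0 -0.001 0 0 0 56 30;0 -0.001 0 0 0 63 30;0 -0.001 0 0 0 70 30"
}}

```text
time_s: 15.9
ee_pos: [545.3, 123.4, 133.4]
ee_rot: [163.0, -14.0, 48.9]
force: [-5.3, -0.6, 3.8]
gripper_width: 39.8
gripper_force: 12.0
```

Run:
```python
from workcell import env,eyes
from g import *
s=env.state(); print((s['ee_pos']-C)@P,s['force']@P, s['gripper_width'],s['gripper_force'],s['ee_rot'])
f=eyes.grab_frame('wrist'); np.save('w10.npy',f,allow_pickle=True); print(needle(f,t0=0),proj(f,W(C,60*np.cos(.5),-60*np.sin(.5),7.5))); cv2.imwrite('pics/w10.png',f['image'])
```

```text
[-2.43297296 -0.6942626  39.98690612] [-3.47353243 -0.80882002  5.55813138] 39.79922679760464 11.992525309324265 [163.04674653 -13.98150084  48.91028081]
(np.float64(29.063153314876168), np.float64(205.33930587768555), array([27.75, 28.  , 28.25, 28.5 , 28.75, 29.  , 29.25, 29.5 , 29.75,
       30.  , 30.25])) (np.float64(360.8394457357359), np.float64(217.35774234016841))
```

Run:
```python
from g import *
f=np.load('w10.npy',allow_pickle=True).item(); print(proj(f,W(C,106*np.cos(.52),-106*np.sin(.52),17)))
cv2.imwrite('pics/v10.png',cv2.resize(f['image'][120:280,320:480],None,fx=3.6,fy=3.6,interpolation=cv2.INTER_CUBIC))
```

```text
(np.float64(434.92597329851975), np.float64(210.96770693758177))
```

View pics/v10.png

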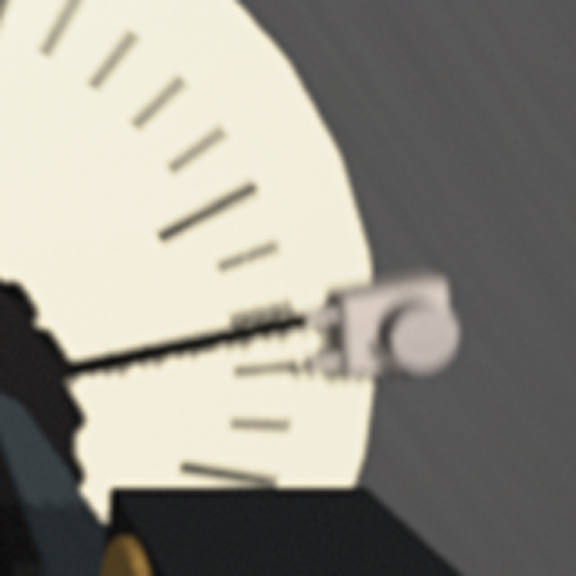

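Run:
```python
from g import *
f=np.load('w10.npy',allow_pickle=True).item()
for h in(4,7.5,12,17):
  o=[]
  for p in((318,317),(318,362),(300,320),(330,293),(343,375),(445,277)):
    q=(plane(ray(f,320+p[0]/3.6,120+p[1]/3.6),C+h*n,n)-C)@P;o.append((round(np.degrees(np.arctan2(-q[1],q[0])),1),round(float(np.hypot(*q[:2])),1)))
  print(h,o)
print((f['eye']-C)@P)
# earlier wide view w7 and w1: block extent per angle
```

```text
4 [(np.float64(29.5), 94.0), (np.float64(35.1), 93.8), (np.float64(29.4), 90.6), (np.float64(26.9), 96.8), (np.float64(36.9), 98.8), (np.float64(27.9), 118.5)]
7.5 [(np.float64(28.7), 92.7), (np.float64(34.3), 92.3), (np.float64(28.6), 89.3), (np.float64(26.1), 95.4), (np.float64(36.2), 97.2), (np.float64(27.2), 116.8)]
12 [(np.float64(27.6), 91.0), (np.float64(33.2), 90.5), (np.float64(27.5), 87.7), (np.float64(25.1), 93.8), (np.float64(35.2), 95.2), (np.float64(26.4), 114.7)]
17 [(np.float64(26.4), 89.2), (np.float64(32.0), 88.5), (np.float64(26.3), 86.0), (np.float64(24.0), 92.0), (np.float64(34.0), 93.0), (np.float64(25.5), 112.3)]
[ 49.93648666  58.15800489 210.99165494]
```

Run:
```python
from g import *
def edges(f,h,r0,r1):
    T,o=prof(f,h,r0,r1,8,52); lo=np.median(o); m=T[(o>lo+35)]; return m.min(),m.max(),(m.min()+m.max())/2
for nm in('w1','w10','w6'):
    f=np.load(nm+'.npy',allow_pickle=True).item(); print(nm,(f['eye']-C)@P)
    for h in(8,12,17,20): print(h,[edges(f,h,*r) for r in((109,115),(110,112))])
    print('tip',needle(f,t0=-70)[0])
```

```text
w1 [  3.00181145 -22.75726309 311.23911989]Traceback (most recent call last):
  File "<stdin>", line 6, in <module>
  File "<stdin>", line 3, in edges
    return umr_minimum(a, axis, None, out, keepdims, initial, where)
ValueError: zero-size array to reduction operation minimum which has no identity
```

Run:
```python
from g import *
for nm in('w1','w10'):
    f=np.load(nm+'.npy',allow_pickle=True).item()
    for h in(8,12,17):
      for r in((98,106),(108,116)):
        T,o=prof(f,h,*r,16,46); print(nm,h,r,o[::4].round(0).astype(int).tolist())
```

```text
w1 8 (98, 106) [206, 206, 207, 209, 207, 211, 213, 213, 214, 209, 206, 208, 195, 180, 177, 159, 155, 171, 157, 124, 134, 160, 208, 214, 213, 214, 214, 218, 220, 222]
w1 8 (108, 116) [83, 83, 83, 84, 84, 84, 84, 84, 84, 88, 168, 200, 193, 194, 191, 189, 189, 166, 113, 65, 64, 77, 86, 85, 85, 85, 85, 86, 85, 86]
w1 12 (98, 106) [181, 182, 183, 185, 183, 187, 189, 190, 190, 189, 201, 208, 192, 180, 176, 159, 147, 158, 153, 113, 119, 139, 183, 193, 190, 192, 192, 197, 199, 200]
w1 12 (108, 116) [83, 84, 84, 84, 84, 84, 84, 85, 84, 83, 149, 198, 190, 190, 190, 185, 187, 176, 122, 70, 70, 79, 86, 86, 86, 85, 85, 86, 86, 86]
w1 17 (98, 106) [151, 153, 153, 156, 155, 157, 160, 160, 160, 161, 185, 207, 190, 179, 176, 160, 142, 142, 144, 101, 101, 117, 155, 165, 164, 164, 166, 169, 170, 172]
w1 17 (108, 116) [84, 84, 84, 84, 84, 84, 84, 84, 84, 83, 118, 177, 169, 170, 174, 169, 167, 166, 130, 78, 77, 82, 86, 86, 86, 85, 85, 85, 86, 86]
w10 8 (98, 106) [200, 199, 199, 198, 200, 201, 203, 203, 202, 190, 157, 174, 200, 198, 183, 170, 162, 159, 167, 167, 157, 179, 193, 255, 255, 255, 255, 255, 255, 255]
w10 8 (108, 116) [86, 86, 86, 86, 86, 86, 87, 87, 87, 89, 112, 163, 184, 162, 169, 186, 188, 185, 184, 169, 124, 87, 88, 255, 255, 255, 255, 255, 255, 255]
w10 12 (98, 106) [171, 171, 171, 170, 172, 174, 174, 173, 165, 148, 168, 200, 193, 168, 153, 153, 148, 153, 155, 138, 142, 157, 255, 255, 255, 255, 255, 255, 255, 255]
w10 12 (108, 116) [86, 86, 86, 86, 86, 86, 86, 86, 87, 98, 141, 181, 179, 176, 187, 188, 186, 184, 176, 137, 92, 87, 88, 255, 255, 255, 255, 255, 255, 255]
w10 17 (98, 106) [139, 138, 137, 138, 139, 139, 136, 130, 131, 167, 194, 174, 147, 146, 149, 145, 150, 144, 115, 106, 112, 255, 255, 255, 255, 255, 255, 255, 255, 255]
w10 17 (108, 116) [87, 86, 86, 86, 86, 86, 86, 86, 92, 119, 152, 157, 153, 161, 168, 170, 163, 149, 118, 90, 87, 87, 255, 255, 255, 255, 255, 255, 255, 255]
```

Needle tip at crop (300,320) is just short of the midpoint between the prongs (318,340). The near-overhead view puts the cursor at 29.8° and the needle at about 28.8°. I'll turn about 8° more, release and check from overhead.

>>> {"fn": "send_rows", "kwargs": {
  "targets": "0 0 0 0 0 4 30;0 0 0 0 0 8 30;0 0 0 0 0 8 30;0 0 0 0 0 8 45;0 0 0 0 0 8 100;0 0 0 0 0 8 100;0 0 0 0 0 8 100;0 0 0 0 0 8 100;0 0 -0.03 0 0 8 100;0 0 -0.065 0 0 8 100;0 0 -0.1 0 0 8 100;0 0 -0.1 0 0 8 100"
}}

```text
time_s: 16.95
ee_pos: [511.4, 126.5, 233.9]
ee_rot: [164.6, -16.9, 41.5]
force: [0.5, 0.1, 0.5]
gripper_width: 90.1
gripper_force: 0.0
```

Run:
```python
from workcell import env
from g import *
s=env.state(); print((s['ee_pos']-C)@P,s['qpos'],s['force'])
# pose like w1 but camera on the cursor's radial line: w1 eye-tcp offset; want eye tangential 0
f=np.load('w1.npy',allow_pickle=True).item(); off=toolR(P,0).T@(f['eye']-np.array([507.36,25.78,227.71]));print(off)
Rt=toolR(P,0); t=np.radians(29.8); eye=W(C,60*np.cos(t),-60*np.sin(t),330)
p=eye-Rt@off; print((p-C)@P,go(s,p,Rt))
```

```text
[  3.70674065   0.91528788 145.88930604] [ 17.27396643   2.93908788 110.30781064 -10.21073631  45.65411286
  73.88664968] [0.47487717 0.08924499 0.50120614]
[  77.12815051    1.10540088 -171.3096177 ]
[  50.95818214 -106.94658817  158.68308254] (array([-0.0364,  0.112 , -0.0127]), array([  0.52,  -0.53, -48.28]))
```

>>> {"fn": "send_rows", "kwargs": {
  "targets": "-0.036 0.112 -0.013 0 0 -48 100;-0.036 0.112 -0.013 0 0 -48 100;-0.036 0.112 -0.013 0 0 -48 100;-0.036 0.112 -0.013 0 0 -48 100;-0.036 0.112 -0.013 0 0 -48 100;-0.036 0.112 -0.013 0 0 -48 100;-0.036 0.112 -0.013 0 0 -48 100;-0.036 0.112 -0.013 0 0 -48 100;-0.036 0.112 -0.013 0 0 -48 100"
}}

```text
time_s: 17.7
ee_pos: [543.8, 15.9, 256.2]
ee_rot: [158.0, -0.1, 87.2]
force: [-0.2, -0.5, -0.4]
gripper_width: 91.1
gripper_force: 0.0
```

Run:
```python
from workcell import env,eyes
from g import *
f=eyes.grab_frame('wrist'); np.save('w11.npy',f,allow_pickle=True); print((f['eye']-C)@P, needle(f,t0=0)[0])
for r in((50,58),(64,72),(76,83)):print(r,needle(f,r0=r[0],r1=r[1],t0=22,t1=37)[0])
for h in(8,17):
  for r in((86,92),(90,95),(98,106),(108,116)):
    T,o=prof(f,h,*r,20,40); print(h,r,o[::2].round(0).astype(int).tolist())
```

```text
[ 48.57383114 -30.74333909 323.73923003] 29.365354004332055
(50, 58) 29.419041914062973
(64, 72) 29.3689829335733
(76, 83) 28.708532967426013
8 (86, 92) [236, 239, 239, 239, 238, 239, 239, 239, 239, 239, 240, 237, 222, 185, 149, 127, 105, 88, 92, 128, 166, 195, 215, 228, 236, 236, 234, 224, 191, 158, 159, 197, 226, 237, 239, 239, 238, 238, 238, 238]
8 (90, 95) [239, 239, 239, 239, 239, 239, 239, 239, 239, 239, 239, 238, 235, 229, 219, 209, 192, 170, 152, 159, 184, 207, 219, 224, 224, 220, 220, 217, 205, 176, 164, 177, 211, 231, 238, 239, 238, 238, 238, 238]
8 (98, 106) [226, 228, 228, 229, 232, 231, 231, 231, 230, 230, 222, 213, 209, 213, 212, 207, 202, 197, 194, 193, 194, 188, 180, 170, 169, 169, 173, 175, 162, 147, 138, 141, 145, 159, 191, 218, 227, 229, 228, 228]
8 (108, 116) [85, 85, 85, 85, 85, 85, 86, 85, 85, 85, 86, 114, 165, 200, 208, 204, 200, 198, 196, 197, 194, 192, 191, 192, 193, 194, 187, 164, 124, 82, 61, 57, 61, 72, 82, 86, 87, 86, 86, 86]
17 (86, 92) [233, 239, 239, 239, 239, 239, 239, 239, 239, 239, 240, 239, 230, 202, 171, 150, 133, 112, 111, 136, 174, 204, 224, 235, 237, 235, 232, 221, 191, 156, 162, 199, 228, 237, 239, 238, 238, 238, 238, 238]
17 (90, 95) [239, 238, 239, 239, 239, 239, 239, 239, 239, 239, 238, 236, 230, 223, 217, 210, 196, 173, 156, 152, 169, 187, 202, 207, 207, 208, 207, 206, 191, 172, 159, 176, 203, 225, 234, 237, 238, 238, 238, 238]
17 (98, 106) [201, 203, 202, 204, 206, 207, 208, 207, 207, 206, 202, 200, 204, 211, 211, 205, 200, 196, 193, 192, 192, 189, 178, 170, 167, 165, 166, 162, 150, 132, 125, 127, 130, 146, 174, 197, 204, 204, 205, 203]
17 (108, 116) [85, 85, 85, 85, 85, 85, 86, 85, 86, 85, 85, 101, 142, 185, 200, 196, 190, 186, 185, 185, 184, 182, 180, 182, 183, 186, 181, 160, 121, 81, 66, 64, 69, 78, 85, 87, 87, 87, 87, 86]
```

Run:
```python
from g import *
f=np.load('w11.npy',allow_pickle=True).item(); im=f['image']
for ch in('diff','gray'):
  g=dict(f); a=im.astype(int)
  if ch=='diff': d=np.clip((a[...,2]-a[...,0])*4,0,255).astype(np.uint8); g['image']=np.dstack([d]*3)
  for r in((80,85),(87,92),(92,97)):
    T,o=prof(g,9,*r,22,40); print(ch,r,o[::2].round(0).astype(int).tolist())
```

```text
diff (80, 85) [76, 77, 76, 76, 75, 74, 75, 95, 115, 87, 61, 43, 32, 27, 36, 59, 77, 89, 98, 112, 119, 94, 82, 100, 110, 97, 101, 115, 100, 82, 80, 80, 80, 81, 81, 80]
diff (87, 92) [75, 76, 77, 77, 75, 76, 75, 80, 91, 93, 81, 76, 71, 63, 71, 88, 108, 106, 96, 86, 80, 80, 84, 105, 112, 95, 98, 117, 110, 87, 80, 80, 80, 82, 82, 81]
diff (92, 97) [74, 75, 76, 77, 76, 77, 81, 88, 88, 87, 86, 92, 95, 92, 86, 86, 92, 93, 87, 87, 89, 86, 88, 90, 98, 95, 94, 101, 113, 106, 96, 89, 81, 80, 80, 81]
gray (80, 85) [239, 239, 239, 239, 239, 240, 240, 233, 209, 155, 111, 83, 63, 52, 62, 99, 128, 147, 161, 184, 214, 232, 238, 232, 201, 163, 167, 201, 231, 238, 239, 238, 238, 238, 238, 238]
gray (87, 92) [239, 239, 239, 239, 239, 239, 240, 238, 225, 199, 169, 152, 135, 113, 116, 142, 179, 209, 226, 237, 237, 235, 232, 222, 193, 157, 160, 194, 224, 236, 239, 238, 238, 238, 238, 238]
gray (92, 97) [239, 239, 239, 239, 239, 238, 236, 227, 219, 212, 208, 204, 189, 171, 155, 154, 166, 179, 189, 194, 198, 198, 199, 195, 184, 165, 156, 164, 189, 209, 225, 234, 238, 238, 238, 238]
```

Run:
```python
from g import *
f=np.load('w11.npy',allow_pickle=True).item()
for r in(48,53,58,63,68,73,78,83):
    T,o=prof(f,7.5,r,r+6,23,37); k=o.argmin(); m=o<90; print(r,T[k],o[k].round(),T[m].min() if m.any() else 0,T[m].max() if m.any() else 0, o[::4].round().astype(int).tolist())
```

```text
48 29.25 55.0 28.5 30.0 [239, 239, 240, 232, 190, 111, 55, 88, 132, 153, 162, 189, 221, 236]
53 29.0 62.0 28.25 29.75 [239, 239, 240, 236, 194, 111, 62, 92, 138, 161, 192, 222, 236, 239]
58 29.0 45.0 28.5 29.75 [238, 239, 240, 239, 207, 112, 45, 90, 137, 157, 189, 227, 238, 239]
63 28.75 62.0 28.25 29.5 [239, 239, 240, 239, 207, 114, 63, 107, 146, 168, 208, 235, 239, 239]
68 29.0 49.0 28.25 29.5 [238, 239, 239, 240, 214, 111, 49, 108, 147, 167, 213, 237, 239, 239]
73 28.5 57.0 28.25 29.5 [238, 239, 239, 237, 202, 106, 65, 123, 153, 195, 234, 234, 230, 237]
78 28.5 49.0 27.5 29.25 [239, 239, 240, 206, 109, 56, 63, 129, 160, 207, 237, 206, 172, 228]
83 28.5 45.0 27.5 29.25 [239, 239, 240, 207, 108, 67, 61, 131, 174, 221, 239, 199, 166, 232]
```

Needle core extrapolates to about 28.6° at the tip, against roughly 29.9° for the cursor, so it is still 1–2 mm short. I'll regrip and add about 10°.

Run:
```python
from workcell import env
from g import *
s=env.state(); print((s['ee_pos']-C)@P); print(go(s,W(C,-2,-.5,105),toolR(P,0)))
```

```text
[  46.78980117 -108.01549291  152.58544266]
(array([ 0.1072, -0.0494,  0.0476]), array([-0.03, -0.01, -0.34]))
```

>>> {"fn": "send_rows", "kwargs": {
  "targets": "0.06 -0.025 0 0 0 0 100;0.107 -0.0495 0 0 0 0 100;0.107 -0.0495 0.02 0 0 0 100;0.107 -0.0495 0.048 0 0 0 100;0.107 -0.0495 0.048 0 0 0 100;0.107 -0.0495 0.048 0 0 0 100;0.107 -0.0495 0.048 0 0 0 100;0.107 -0.0495 0.08 0 0 0 100;0.107 -0.0495 0.105 0 0 0 100;0.107 -0.0495 0.112 0 0 0 100;0.107 -0.0495 0.112 0 0 0 60;0.107 -0.0495 0.112 0 0 0 30",
  "grip_force": 12
}}

```text
time_s: 18.75
ee_pos: [545.8, 122.9, 135.8]
ee_rot: [157.9, -0.1, 87.1]
force: [-0.7, 0.4, 0.4]
gripper_width: 80.3
gripper_force: 0.0
```

>>> {"fn": "send_rows", "kwargs": {
  "targets": "0 0 0 0 0 0 30;0 0 0 0 0 0 30;0 0 0 0 0 0 30;0 0 0 0 0 0 30;0 0 0 0 0 0 30;0 0 0 0 0 0 30;0 0 0 0 0 0 30;0 0 0 0 0 0 30;0 0 0 0 0 0 30;0 0 0 0 0 0 30"
}}

```text
time_s: 19.58
ee_pos: [545.1, 123.5, 134.7]
ee_rot: [158.0, -0.1, 87.2]
force: [-1.5, -0.9, 2.5]
gripper_width: 39.9
gripper_force: 12.0
```

Run:
```python
from workcell import env
from g import *
s=env.state(); print((s['ee_pos']-C)@P,s['force']@P,s['gripper_width'],s['gripper_force'],s['qpos'][5])
```

```text
[-2.14520328 -0.53030731 41.1930595 ] [-0.44243498 -1.00779773  2.83797515] 39.86346780792446 12.000295668840408 27.936186908612207
```

>>> {"fn": "send_rows", "kwargs": {
  "targets": "0 0 0 0 0 5 30;0 0 0 0 0 10.5 30;0 0 0 0 0 10.5 30;0 0 0 0 0 10.5 45;0 0 0 0 0 10.5 100;0 0 0 0 0 10.5 100;0 0 0 0 0 10.5 100;0 0 0 0 0 10.5 100;0 0 -0.035 0 0 10.5 100;0 0 -0.07 0 0 5 100;0 0 -0.112 0 0 0 100;0 0 -0.112 0 0 0 100"
}}

```text
time_s: 20.58
ee_pos: [505.2, 126.5, 246.3]
ee_rot: [157.3, -0.3, 87.4]
force: [1.2, 0.6, 0.8]
gripper_width: 89.8
gripper_force: 0.0
```

>>> {"fn": "send_rows", "kwargs": {
  "targets": "-0.04 0.02 0 0 0 0 100;-0.08 0.04 0 0 0 0 100;-0.107 0.049 0 0 0 0 100;-0.107 0.049 0 0 0 0 100;-0.107 0.049 0 0 0 0 100;-0.107 0.049 0 0 0 0 100"
}}

```text
time_s: 21.08
ee_pos: [542.8, 16.2, 255.9]
ee_rot: [158.1, -0.1, 87.2]
force: [-0.2, 0.4, -0.0]
gripper_width: 91.3
gripper_force: 0.0
```

Run:
```python
from workcell import env,eyes
from g import *
s=env.state();print(s['force'],s['time_s'])
f=eyes.grab_frame('wrist'); np.save('w12.npy',f,allow_pickle=True); print((f['eye']-C)@P)
for r in(48,53,58,63,68,73,78,83):
    T,o=prof(f,7.5,r,r+6,23,37); k=o.argmin(); m=o<90; print(r,T[k],T[m].min() if m.any() else 0,T[m].max() if m.any() else 0)
T,o=prof(f,12,108,116,20,40);m=T[o>135];print('block',m.min(),m.max())
T,o=prof(f,9,87,92,22,40);print(o[::2].round(0).astype(int).tolist())
```

```text
[-0.21202576  0.40908641 -0.02046192] 21.0833
[ 47.76933544 -30.46094494 323.84483432]
48 30.75 29.75 31.5
53 30.25 29.75 31.25
58 30.5 29.75 31.25
63 30.0 29.75 30.75
68 30.25 29.75 30.75
73 30.0 29.75 30.75
78 30.25 29.75 30.75
83 29.75 29.75 30.25
block 25.75 33.75
[239, 239, 239, 239, 239, 239, 239, 237, 224, 208, 201, 214, 213, 193, 151, 127, 137, 178, 215, 231, 233, 230, 227, 219, 190, 162, 159, 190, 221, 234, 238, 238, 238, 238, 238, 238]
```

```bash
python3 -c "
from workcell import env
print(env.job_done())"
```

```text
the job is handed in; nothing more can be done
None
```

I handed the job in at about 21 s. By camera, the selector bar points at the third band mark, though I didn't measure that it is fully home. The needle reads on the cursor (about 29.9° against 29.8°), with the last gap closed by the fine knob, and the cursor reads where it started.

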